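# Knock the stand's pin flush and hold the offset lever level above the stand

### The job

The steel pin sticking up from the assembly stand is in the lever's way: pick up the mallet by its handle, drive the pin down flush with its collar using the mallet head, and put the mallet back on the table clear of the stand. Then lift the steel lever by its balance point and hold it level and still about 5 cm above the top of the stand's post, with its bore over the post and its small end over the arm rest, and finish while still holding it there. Neither your gripper nor the lever may touch the stand or its pin, and the paint tube, the jar and the pumice stone stay where they are.

Things in the scene. Friction and masses are not known exactly. Their poses are not given: they have to be found in the camera images.
- lever: Bare steel offset lever, about 0.45 kg: a thick round boss (diameter 46 mm, 30 mm high, upright through bore of 18 mm), a straight arm 12 mm wide (7 to 23 mm above the underside) and a small round foot (diameter 24 mm, 24 mm high) 135 mm from the bore axis. Origin: on the bore axis at the boss's underside; x along the arm to the foot, z up.
- lever_balance (a point): Balance point of the lever: on the arm's centre line, 42 mm from the bore axis towards the small end (19 mm of bare arm lie between it and the boss), 15 mm above the lever's underside.
- lever_end (a point): Underside of the lever's small foot, on the foot's axis (135 mm along the lever's x).
- stand: Stand screwed to the table: wooden plank 181 x 50 x 16 mm with, in a row, a round steel seat (diameter 42 mm, top at 30 mm) with a post (diameter 14 mm, top at 60 mm), the pin's collar (diameter 24 mm, top at 30 mm) at 70 mm, the arm rest (24 x 42 mm, top at 30, two cheeks to 38 mm) at 135 mm. Origin: under the post, on the table; x from post to rest; plank from x = -28 to 153 mm.
- post_top (a point): Centre of the top of the stand's post, 60 mm above the table; axes as the stand's.
- rest_top (a point): Centre of the arm rest's top face, 30 mm above the table, 135 mm from the post.
- pin_top (a point): Centre of the pin's top; moves with the pin. The pin is a vertical steel rod of diameter 14 mm, its top 18 mm above the collar (48 mm above the table) when fully up, 30 mm above the table when flush.
- pin (a joint): How far the pin has been driven down (m): 0 fully up, 0.018 flush with the collar and at its end stop. It resists with about 7 N of friction plus a light spring of at most 1 N, and stays where it is left.
- mallet: Small mallet, 0.35 kg, standing on one face of its head: an upright brass cylinder (diameter 36 mm, 60 mm high) with a level wooden handle (18 mm square, centre line 30 mm above the lower face) reaching 100 mm from the head's axis. Origin: centre of the lower face; the handle points along -x, z up. It stands by itself when set down on its face.
- mallet_grip (a point): Good grip on the mallet: on the handle's centre line, 34 mm from the head's axis, 30 mm above the lower face. Fixed pots of brushes (rims 130 to 155 mm above the table) stand at the back between the mallet and the lever, from about x = 0.50, y = 0.00 to 0.10 on: carry the mallet over them (lower face at 0.2 m or more).
- paint_tube: Bystander: paint tube, 27 x 100 x 19 mm, lying beyond the stand's rest. Origin under its centre.
- tin_lid_jar: Bystander: small glass jar with a dull metal lid, diameter 51 mm, 41 mm high. Origin under its centre.
- pumice: Bystander: dark pumice stone, 41 x 48 x 24 mm. Origin under its centre.

How it is judged:
By the outcome, as a careful person would: the job done as asked, in the order asked, and still so for the second after the job is handed in, while the arm keeps its last pose, push and grip.
It also fails if it takes over 64 s, if anything falls off the work surface, if the arm or the gripper's body presses on something with over 40 N, if the wrist force passes 120 N, or if a joint passes its speed limit or range.

### The arm

A 7-joint arm with a two-finger parallel gripper is mounted at the origin on a cart in front of the work surface, level with it; the furniture and walls round the work are solid. World frame = base frame: x ahead of the robot, y to its left, z up, the work surface at z = 0. Lengths are in m, angles in rad, forces in N, time in s.
With the tool pointing down it reaches from about 0.425 to 0.925 m from the base axis. Payload 6.8 kg.
Tool frame: the origin (TCP) lies at the very end of the fingers, on their centre line; the grasp point (between the pads) lies 19 mm behind it; z points along the fingers, y is the line along which they close (so a half turn about z gives the same grasp; the last joint's range is limited). The gripper opens to 85 mm and grips with 20 to 120 N. Pads are 22 mm wide; open, the fingers measure 114 mm over their backs; the gripper's body (76 mm by 85 mm) begins 54 mm behind the grasp point. The pads swing forward as they close: fully open they stand 13 mm farther back than shut.
Start: joints at [-1.443, 0.477, 0.022, 1.555, -0.011, 1.109, -0.083], TCP at [0.158, 0.656, 0.231] pointing down, gripper open.
Joint ranges: [-2.96, 2.96], [-0.34, 2.1], [-1.41, 1.46], [0.24, 2.44], [-1.37, 4.51], [0.17, 1.92], [-2.96, 2.96]. Speed limits (rad/s): [2.39, 2.39, 3.14, 3.14, 3.14, 3.14, 3.14].

### API

Orientations are given as a unit quaternion [w, x, y, z].
In Python, from station import monitor, eyes, bot gives the robot as it stands.
- The arm moves only by the tool nudge_tcp, called after "Request:" by a JSON object that holds its "api" and its "payload". Schema: {"type":"object","properties":{"offsets":{"type":"object","properties":{"x":{"type":"array","items":{"type":"number"},"minItems":1,"maxItems":20},"y":{"type":"array","items":{"type":"number"},"minItems":1,"maxItems":20},"z":{"type":"array","items":{"type":"number"},"minItems":1,"maxItems":20},"spin":{"type":"array","items":{"type":"number"},"minItems":1,"maxItems":20},"finger_gap":{"type":"array","items":{"type":"number"},"minItems":1,"maxItems":20}},"additionalProperties":false,"required":["x","y","z","spin","finger_gap"]},"grip_force":{"type":"number"},"only":{"type":"string"},"quiet":{"type":"boolean"},"lines":{"type":"string"}},"required":["offsets"],"additionalProperties":false}. offsets is an object with one list for each field, all of the same length, 1 to 20, a row being the entries at one place: x, y, z (the shift in m), spin (a turn about the tool's z in rad), finger_gap (the opening from 0.0 (shut) to 1.0 (fully open)); each row shifts and turns the commanded pose from where the row before left it, along the tool's axes as they then stand; what a row does not reach is not made up. A row lasts 1/10 s, in which the tool goes at most 0.05 m and 0.15 rad, less where a joint would pass 70% of its speed; a pose out of reach is approached as far as the arm can. The fingers move at their own pace and stop on an object; grip_force is the grip in N (left out, the last holds). Time passes only in rows, so rows that do not move let the fingers close. The tool returns the time, the measured TCP pose, the force, the opening and the grip force at its end. only (a regular expression) keeps the lines of the reply that match it, lines (a string "A,B") keeps lines A to B, and quiet returns only ok. Input that does not fit is refused with a message, and nothing moves.
- monitor.get_obs(): the state, without advancing time (a new reading comes with each control period).
- eyes.read_camera(name): name is "side" or "top"; returns the picture (480x640x3 uint8, blue, green, red); there is no depth.
- eyes.camera_info(name): a dict with "vertical_fov" (degrees; the focal length in pixels is half the picture's height over the tangent of half this angle, whatever the lens; pixels are square), "cx", "cy" (the principal point, pixels), "k1" (the pictures are not rectified: a ray, as slopes to the right and down, at radius r is drawn at 1 + k1 r^2 times it, then the intrinsics apply), "view" (4x4, takes a point from world to camera coordinates). Camera axes: x right, y up, looking along -z (the intrinsics and any distortion apply to the point x, -y, -z); pixel columns grow to the right and rows downward; lengths in m; the calibration is good to about 2 mm. A picture is of the moment at which its call begins. camera_info takes no time and is no camera call.
- bot.hand_in(): hands the job in; it is judged then, once.
The state is a dict: "t": time; "q": joint angles; "joint_vel": joint speeds; "joint_torque": joint torques, N m; "eef_pos": TCP position; "tool_rot": TCP orientation; "contact_force": force on the tool from outside, world axes, zero at the start; "torque": the same for the moment, N m; "gripper_width": opening from 0.0 (shut) to 1.0 (fully open); "grasp_force": force on a finger pad.
Only numpy, scipy, OpenCV 4.12 (cv2) and the standard library are available. Lean on these libraries where they do the work, as an engineer would, in place of code of your own. Each camera call takes 0.05 s, during which the arm holds its last target. There are 200 camera calls.

## Working session

There is one attempt and no reset: what is moved stays moved. The work goes in short steps, Python scripts to look and compute and a tool call to move; the robot and the scene stay as the last step left them, time stands still between calls to the robot, and variables do not carry over. Pictures are saved under pics/ and viewed, at most 10 in all, crops included, and the job is handed in when it is done.

```bash
mkdir -p pics && ls
```

Run:
```python
from station import monitor, eyes, bot
import cv2
for n in("top","side"):
    cv2.imwrite(f"pics/{n}0.png",eyes.read_camera(n)); i=eyes.camera_info(n); print(n,i)
o=monitor.get_obs(); print({k:o[k] for k in("t","eef_pos","tool_rot","contact_force","gripper_width")})
```

```text
pics
top {'vertical_fov': 51.37549098892845, 'cx': 327.6725710138582, 'cy': 239.7963809540027, 'k1': -0.14237092897592193, 'view': array([[-0.00461249, -0.99973795, -0.02242227,  0.23709303],
       [ 0.9941374 , -0.00700658,  0.10789691, -0.5076145 ],
       [-0.10802574, -0.02179315,  0.9939092 , -0.9623532 ],
       [ 0.        ,  0.        ,  0.        ,  1.        ]])}
side {'vertical_fov': 54.915505413433685, 'cx': 320.1029624779236, 'cy': 248.14284852375093, 'k1': 0.009688615211780587, 'view': array([[-0.9946788 , -0.1016962 ,  0.01649147,  0.53149026],
       [ 0.06273532, -0.47091117,  0.87994713,  0.02670888],
       [-0.08172127,  0.87629935,  0.4747853 , -1.06771679],
       [ 0.        ,  0.        ,  0.        ,  1.        ]])}
{'t': 0.1, 'eef_pos': array([0.15756774, 0.65578821, 0.23042666]), 'tool_rot': array([-5.01124349e-05,  1.17607436e-01,  9.93059819e-01, -8.27280308e-04]), 'contact_force': array([-0.78783351, -0.50453676, -0.70436889]), 'gripper_width': 1.0001638790110838}
```

View pics/top0.png

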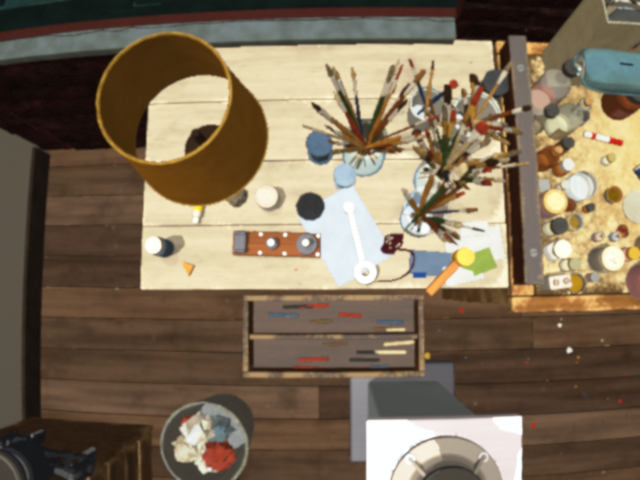

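View pics/side0.png

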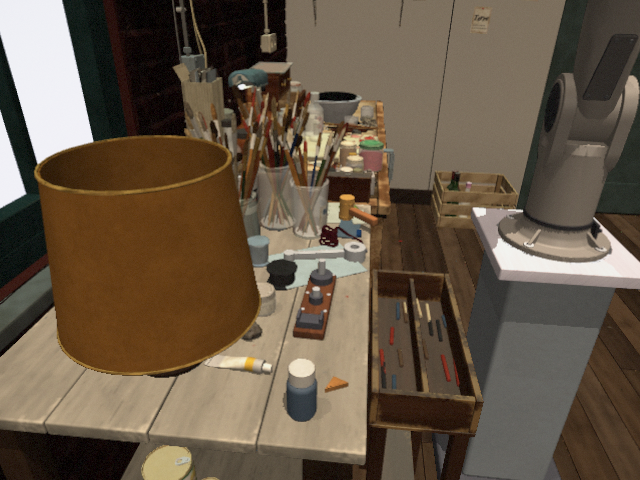

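Create h.py:
```python
import numpy as np, cv2
from station import monitor, eyes, bot
def cal(n):
    i=eyes.camera_info(n); f=240/np.tan(np.radians(i["vertical_fov"])/2)
    V=np.diag([1,-1,-1,1])@np.array(i["view"])
    return np.array([[f,0,i["cx"]],[0,f,i["cy"]],[0,0,1.]]),np.array([i["k1"],0,0,0.]),V
def proj(n,P):
    K,d,V=cal(n); return cv2.projectPoints(np.array(P,float).reshape(-1,1,3),cv2.Rodrigues(V[:3,:3])[0],V[:3,3],K,d)[0].reshape(-1,2)
def ray(n,uv):
    K,d,V=cal(n); x=cv2.undistortPoints(np.array(uv,float).reshape(-1,1,2),K,d).reshape(-1,2)
    return -V[:3,:3].T@V[:3,3], np.c_[x,np.ones(len(x))]@V[:3,:3]
def atz(n,uv,z):
    c,r=ray(n,uv); z=np.broadcast_to(z,len(r)); return c+r*((z-c[2])/r[:,2])[:,None]
def crop(n,x0,y0,x1,y1,s,name):
    im=eyes.read_camera(n)[y0:y1,x0:x1]; cv2.imwrite(f"pics/{name}.png",cv2.resize(im,None,fx=s,fy=s,interpolation=cv2.INTER_CUBIC))
```

Run:
```python
from h import *
crop("top",225,185,485,305,3,"t1"); crop("side",260,180,400,345,3.6,"s1")
```

```text
(no output)
```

View pics/t1.png

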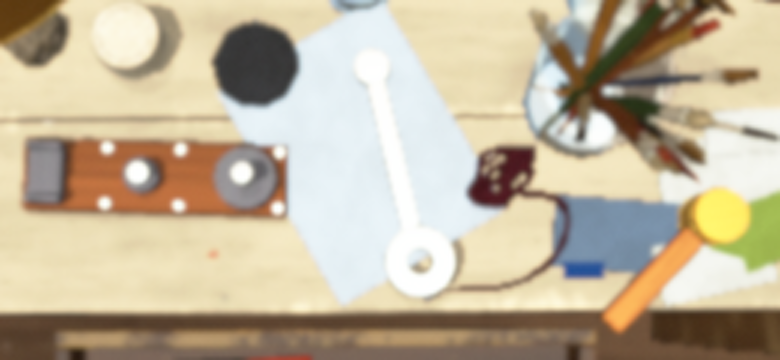

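View pics/s1.png

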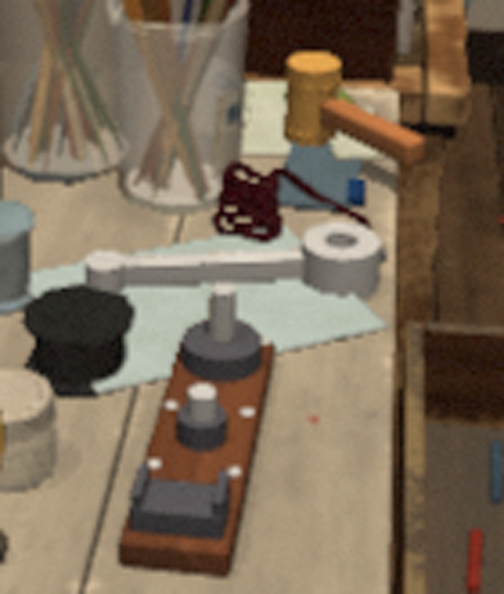

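Add to h.py:
```python
from scipy.optimize import least_squares
def fit(model,obs,z0=0,g=(0.5,0,0)):
    # model: name->xyz local; obs: (cam,name,u,v)
    def W(p): 
        c,s=np.cos(p[2]),np.sin(p[2]); return {k:(p[0]+c*m[0]-s*m[1],p[1]+s*m[0]+c*m[1],z0+m[2]) for k,m in model.items()}
    def res(p):
        w=W(p); return np.concatenate([proj(c,[w[k]])[0]-[u,v] for c,k,u,v in obs])
    r=least_squares(res,g); return r.x,r.fun.reshape(-1,2)
```

Run:
```python
from h import *
T=lambda u,v:((u+.5)/3-.5+225,(v+.5)/3-.5+185)
S=lambda u,v:((u+.5)/3.6-.5+260,(v+.5)/3.6-.5+180)
def go(n,m,t,s,g):
    obs=[("top",k,*T(*p)) for k,p in t.items()]+[("side",k,*S(*p)) for k,p in s.items()]
    for o in (obs,obs[:len(t)]):
        x,f=fit(m,o,g=g); print(n,x.round(4),f.round(1).tolist())
go("stand",dict(post=(0,0,.06),pin=(.07,0,.048),rest=(.135,0,.034)),dict(post=(241,172),pin=(137,173),rest=(45,171)),dict(post=(223,288),pin=(203,390)),(.5,.25,1.57))
go("lever",dict(b=(0,0,.03),f=(.135,0,.024)),dict(b=(420,262),f=(372,67)),dict(b=(342,240),f=(104,257)),(.5,.2,0))
go("mallet",dict(h=(0,0,.06),e=(-.1,0,.039)),dict(h=(721,215),e=(612,323)),dict(h=(314,62),e=(413,142)),(.5,0,.7))
for n,p,z in(("jar",(126,36),.041),("pum",(35,35),.024),("blackcan",(255,63),.04),("pot",(590,92),.14)):
    print(n,atz("top",[T(*p)],z)[0].round(3))
print("tube",atz("top",[(198,213)],.015)[0].round(3), "tableedge",atz("top",[(300,289)],0)[0].round(3))
print("shade rim",atz("top",[(97,90),(267,120),(180,203),(200,190)],.3).round(3))
```

```text
stand [0.5031 0.2776 1.5474] [[-0.2, -0.7], [-0.7, -0.9], [-1.3, -0.1], [0.6, -0.6], [1.1, -2.6]]
stand [0.5014 0.2762 1.5387] [[0.6, 0.2], [0.0, -0.4], [-0.6, 0.2]]
lever [0.4458 0.1619 0.2224] [[-0.3, -0.7], [-0.0, -0.8], [0.6, -0.5], [0.9, 0.2]]
lever [0.4444 0.1613 0.2266] [[0.0, 0.1], [-0.0, -0.1]]
mallet [ 0.4736 -0.0328 -0.8026] [[0.5, -1.0], [-1.1, -0.4], [0.3, -0.8], [1.4, -0.9]]
mallet [ 0.4728 -0.0328 -0.7876] [[0.5, -0.6], [-0.5, 0.6]]
jar [0.595 0.355 0.041]
pum [0.6   0.42  0.024]
blackcan [0.576 0.269 0.04 ]
pot [0.54  0.065 0.14 ]
tube [0.568 0.502 0.015] tableedge [0.412 0.292 0.   ]
shade rim [[0.722 0.594 0.3  ]
 [0.662 0.319 0.3  ]
 [0.536 0.448 0.3  ]
 [0.555 0.418 0.3  ]]
```

Add to h.py:
```python
def rel(p,yaw):
    """turn about tool z, then dx,dy,dz in the turned tool axes, to TCP p, tool x at world yaw (mod pi)"""
    from scipy.spatial.transform import Rotation as Ro
    o=monitor.get_obs(); w,x,y,z=o["tool_rot"]; R=Ro.from_quat([x,y,z,w]).as_matrix()
    y0=np.arctan2(R[1,0],R[0,0]); a=(y0-yaw+np.pi/2)%np.pi-np.pi/2
    R2=R@Ro.from_euler("z",a).as_matrix(); d=R2.T@(np.array(p)-o["eef_pos"])
    print("t",round(o["t"],2),"eef",o["eef_pos"].round(4),"yaw",round(y0,3),"turn",round(a,3),"d",d.round(4),"F",np.round(o["contact_force"],1),"tilt",R[:,2].round(4),"q7",round(o["q"][6],2))
```

Run:
```python
from h import *
def rim(p,n):
    a=np.linspace(0,2*np.pi,180); return proj(n,np.c_[p[0]+p[3]*np.cos(a),p[1]+p[3]*np.sin(a),0*a+p[2]])
def res(p):
    t,s=rim(p,"top"),rim(p,"side")
    return [t[:,0].max()-267,t[:,1].max()-203,s[:,0].max()-258,s[:,0].min()-57,s[:,1].max()-376]
r=least_squares(res,[.65,.45,.15,.12]); print("lower rim xyz r",r.x.round(3),r.fun.round(1))
rel([.449,-.009,.25],2.347)
```

```text
lower rim xyz r [0.712 0.485 0.081 0.135] [-0.  -0.1  0.1  0.   0. ]
t 0.2 eef [0.1576 0.656  0.2307] yaw 2.906 turn 0.559 d [-0.6787 -0.258  -0.0186] F [ 0.4 -1.1 -0.1] tilt [-2.0e-04 -1.1e-03 -1.0e+00] q7 -0.08
```

Request:
{"api": "nudge_tcp", "payload": {"offsets": {"x":[0,0,0,0,-0.04,-0.04,-0.04,-0.04,-0.04,-0.04,-0.044,-0.044,-0.044,-0.044,-0.044,-0.044,-0.044,-0.044,-0.044,-0.044],"y":[0,0,0,0,0,0,0,0,0,0,-0.0258,-0.0258,-0.0258,-0.0258,-0.0258,-0.0258,-0.0258,-0.0258,-0.0258,-0.0258],"z":[0,0,0,0,-0.003,-0.003,-0.003,-0.003,-0.003,-0.003,0,0,0,0,0,0,0,0,0,0],"spin":[0.14,0.14,0.14,0.139,0,0,0,0,0,0,0,0,0,0,0,0,0,0,0,0],"finger_gap":[1,1,1,1,0.7,0.7,0.7,0.7,0.7,0.7,0.7,0.7,0.7,0.7,0.7,0.7,0.7,0.7,0.7,0.7]}}}

```text
t: 2.2
eef_pos: [0.4474, -0.0019, 0.2496]
tool_rot: [0.0, 0.387, 0.922, 0.001]
contact_force: [1.2, 0.3, 0.2]
gripper_width: 0.702
grasp_force: 0.0
```

Run:
```python
from h import *
rel([.449,-.009,.012],2.347)
crop("top",340,175,540,325,4,"t2")
```

```text
t 2.2 eef [ 0.4474 -0.0019  0.2496] yaw 2.347 turn 0.0 d [-0.0062 -0.0041  0.2376] F [1.2 0.3 0.2] tilt [ 8.e-04  8.e-04 -1.e+00] q7 0.7
```

View pics/t2.png

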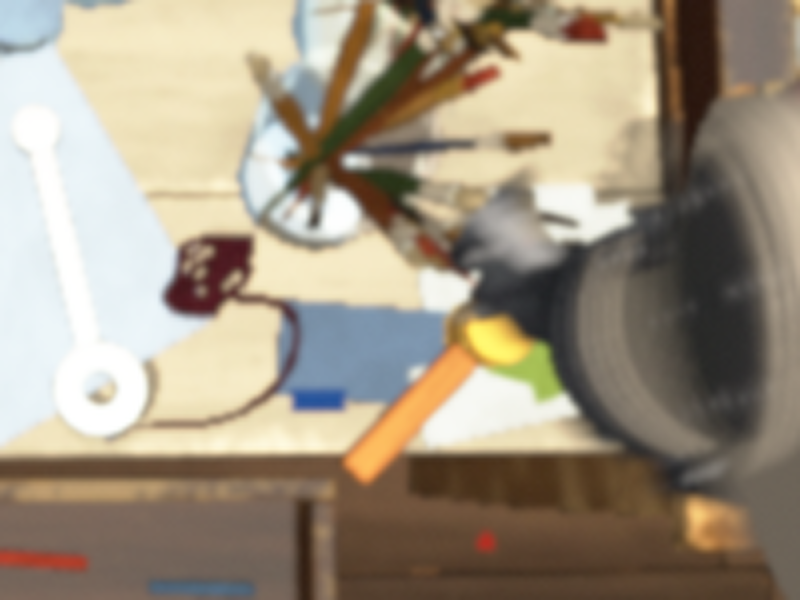

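Request:
{"api": "nudge_tcp", "payload": {"offsets": {"x":[0,0,0,0,0,0,0],"y":[0,0,0,0,0,0,0],"z":[0,0.02,0.03,0.03,0.03,0.02,0],"spin":[0,0,0,0,0,0,0],"finger_gap":[0.48,0.48,0.48,0.48,0.48,0.48,0.48]}}}

```text
t: 2.95
eef_pos: [0.4452, 0.001, 0.1171]
tool_rot: [-0.002, 0.386, 0.922, -0.002]
contact_force: [-0.6, -0.5, -1.1]
gripper_width: 0.482
grasp_force: 0.0
```

Run:
```python
from h import *
rel([.449,-.009,.012],2.347)
```

```text
t 2.95 eef [0.4452 0.001  0.1171] yaw 2.349 turn 0.002 d [-0.0101 -0.0038  0.1051] F [-0.6 -0.5 -1.1] tilt [-0.0054 -0.0012 -1.    ] q7 0.88
```

Request:
{"api": "nudge_tcp", "payload": {"offsets": {"x":[-0.01,0,0,0,0],"y":[-0.004,0,0,0,0],"z":[0.02,0.02,0.02,0,0],"spin":[0,0,0,0,0],"finger_gap":[0.48,0.48,0.48,0.48,0.48]}}}

```text
t: 3.45
eef_pos: [0.452, -0.0094, 0.0602]
tool_rot: [0.0, 0.387, 0.922, 0.0]
contact_force: [0.1, -0.4, 0.4]
gripper_width: 0.478
grasp_force: 0.0
```

Run:
```python
from h import *
rel([.449,-.009,.012],2.347)
crop("side",300,130,420,220,6,"s2")
```

```text
t 3.45 eef [ 0.452  -0.0094  0.0602] yaw 2.347 turn 0.0 d [ 0.0024 -0.0019  0.0482] F [ 0.1 -0.4  0.4] tilt [ 4.e-04  5.e-04 -1.e+00] q7 1.01
```

View pics/s2.png

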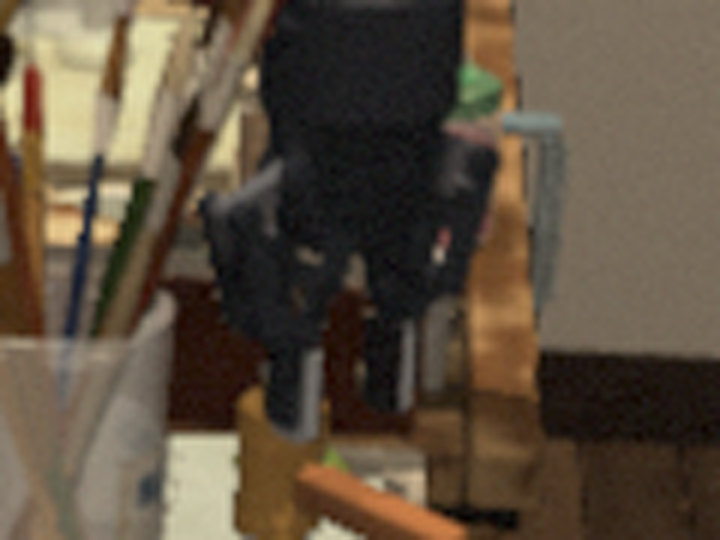

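Request:
{"api": "nudge_tcp", "payload": {"offsets": {"x":[0.002,0,0,0,0],"y":[-0.002,0,0,0,0],"z":[0.016,0.016,0.016,0,0],"spin":[0,0,0,0,0],"finger_gap":[0.48,0.48,0.48,0.48,0.48]}}}

```text
t: 4.0
eef_pos: [0.4494, -0.0097, 0.0123]
tool_rot: [0.0, 0.387, 0.922, 0.0]
contact_force: [0.0, -0.7, 0.3]
gripper_width: 0.475
grasp_force: 0.0
```

Run:
```python
from h import *
rel([.449,-.009,.012],2.347)
```

```text
t 4.0 eef [ 0.4494 -0.0097  0.0123] yaw 2.347 turn -0.0 d [0.0008 0.0002 0.0003] F [ 0.  -0.7  0.3] tilt [ 1.1e-03  4.0e-04 -1.0e+00] q7 1.08
```

Request:
{"api": "nudge_tcp", "payload": {"offsets": {"x":[0,0,0,0,0],"y":[0,0,0,0,0],"z":[0,0,0,0,0],"spin":[0,0,0,0,0],"finger_gap":[0.2,0.1,0,0,0]}, "grip_force": 110}}

```text
t: 4.5
eef_pos: [0.4497, -0.0095, 0.0125]
tool_rot: [0.001, 0.387, 0.922, 0.001]
contact_force: [-2.9, 1.2, 9.8]
gripper_width: 0.184
grasp_force: 106.4
```

Run:
```python
from h import *
rel([.449,-.009,.012],2.347)
```

```text
t 4.5 eef [ 0.4497 -0.0095  0.0125] yaw 2.347 turn -0.0 d [ 0.0009 -0.0001  0.0005] F [-2.9  1.2  9.8] tilt [ 2.1e-03  9.0e-04 -1.0e+00] q7 1.08
```

Request:
{"api": "nudge_tcp", "payload": {"offsets": {"x":[0,0,0,0,0,0,0,0,0,0,0],"y":[0,0,0,0,0,0,0,0,0,0,0],"z":[-0.01,-0.025,-0.035,-0.035,-0.035,-0.035,-0.035,-0.025,-0.01,0,0],"spin":[0,0,0,0,0,0,0,0,0,0,0],"finger_gap":[0,0,0,0,0,0,0,0,0,0,0]}}}

```text
t: 5.6
eef_pos: [0.4476, -0.0099, 0.2551]
tool_rot: [-0.001, 0.387, 0.922, -0.0]
contact_force: [-0.5, -0.2, -3.3]
gripper_width: 0.186
grasp_force: 107.4
```

Run:
```python
from h import *
rel([.503-.034,.347,.25],3.118)
```

```text
t 5.6 eef [ 0.4476 -0.0099  0.2551] yaw 2.347 turn -0.771 d [-0.013   0.3573  0.005 ] F [-0.5 -0.2 -3.3] tilt [-2.1e-03 -2.0e-04 -1.0e+00] q7 0.72
```

Request:
{"api": "nudge_tcp", "payload": {"offsets": {"x":[0.015,0.028,0.028,0.028,0.028,0.028,0.028,0.028,0.028,0.015,0,0,0,0,0,0,0,0],"y":[0.0148,0.0275,0.0275,0.0275,0.0275,0.0275,0.0275,0.0275,0.0275,0.0148,0,0,0,0,0,0,0,0],"z":[0,0,0,0,0,0,0,0,0,0,0,0,0,0,0,0,0,0],"spin":[0,0,0,0,0,0,0,0,0,0,-0.13,-0.13,-0.13,-0.13,-0.13,-0.121,0,0],"finger_gap":[0,0,0,0,0,0,0,0,0,0,0,0,0,0,0,0,0,0]}}}

```text
t: 7.4
eef_pos: [0.4487, 0.3453, 0.255]
tool_rot: [-0.001, 0.014, 1.0, -0.001]
contact_force: [-0.2, 0.0, -3.3]
gripper_width: 0.185
grasp_force: 107.2
```

Run:
```python
from h import *
rel([.470,.347,.25],3.118)
eyes  # look
crop("side",260,120,420,300,3.3,"s3")
```

```text
t 7.4 eef [0.4487 0.3453 0.255 ] yaw 3.114 turn -0.004 d [-0.0212  0.0022  0.005 ] F [-0.2  0.  -3.3] tilt [-0.0017 -0.0019 -1.    ] q7 0.85
```

View pics/s3.png

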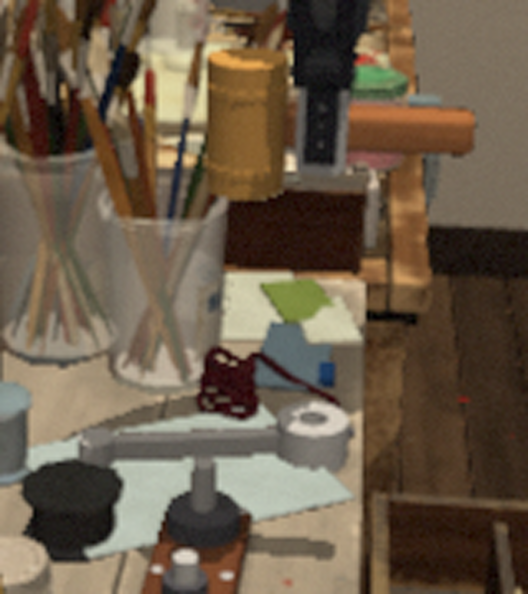

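Run:
```python
from h import *
o=monitor.get_obs(); p=o["eef_pos"]
print(proj("side",[p+[.034,0,.0475],p+[.034,0,-.0125]]), (np.array([[247,62]])+.5)/3.3-.5+[260,120])
```

```text
[[334.87051414 135.70795852]
 [333.59192816 175.7867455 ]] [[334.5        138.43939394]]
```

Request:
{"api": "nudge_tcp", "payload": {"offsets": {"x":[-0.021,0,0,0,0,0,0,0,0],"y":[0.002,0,0,0,0,0,0,0,0],"z":[0.01,0.03,0.03,0.03,0.03,0.03,0.02,0,0],"spin":[-0.004,0,0,0,0,0,0,0,0],"finger_gap":[0,0,0,0,0,0,0,0,0]}}}

```text
t: 8.35
eef_pos: [0.4702, 0.3477, 0.0764]
tool_rot: [-0.0, 0.011, 1.0, -0.0]
contact_force: [-0.5, -0.0, -3.5]
gripper_width: 0.187
grasp_force: 107.1
```

Run:
```python
from h import *
rel([.470,.347,.0425],3.118)
crop("side",260,150,400,345,3,"s4")
```

```text
t 8.35 eef [0.4702 0.3477 0.0764] yaw 3.121 turn 0.003 d [ 0.0002 -0.0007  0.0339] F [-0.5 -0.  -3.5] tilt [-1.e-04 -5.e-04 -1.e+00] q7 0.95
```

View pics/s4.png

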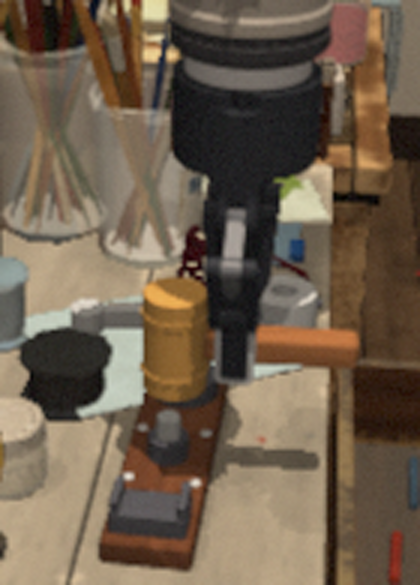

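Request:
{"api": "nudge_tcp", "payload": {"offsets": {"x":[-0.002,0,0,0,0,0,0,0],"y":[0,0,0,0,0,0,0,0],"z":[0.004,0.004,0.004,0.004,0.004,0.004,0,0],"spin":[0,0,0,0,0,0,0,0],"finger_gap":[0,0,0,0,0,0,0,0]}, "grip_force": 120}}

```text
t: 9.2
eef_pos: [0.472, 0.3477, 0.0521]
tool_rot: [0.0, 0.01, 1.0, -0.0]
contact_force: [-0.1, 0.0, -2.1]
gripper_width: 0.185
grasp_force: 117.8
```

Run:
```python
from h import *
rel([.472,.347,.0425],3.118)
```

```text
t 9.2 eef [0.472  0.3477 0.0521] yaw 3.122 turn 0.004 d [-0.     -0.0007  0.0096] F [-0.1  0.  -2.1] tilt [ 0.e+00 -1.e-04 -1.e+00] q7 0.96
```

Request:
{"api": "nudge_tcp", "payload": {"offsets": {"x":[0,0,0,0],"y":[0,0,0,0],"z":[0.003,0.003,0.003,0.002],"spin":[0,0,0,0],"finger_gap":[0,0,0,0]}}}

```text
t: 9.6
eef_pos: [0.4717, 0.3479, 0.0422]
tool_rot: [-0.0, 0.01, 1.0, 0.0]
contact_force: [-12.3, -5.8, 32.4]
gripper_width: 0.188
grasp_force: 122.8
```

Request:
{"api": "nudge_tcp", "payload": {"offsets": {"x":[0,0],"y":[0,0],"z":[0.001,0],"spin":[0,0],"finger_gap":[0,0]}}}

```text
t: 9.8
eef_pos: [0.4717, 0.3479, 0.0423]
tool_rot: [-0.0, 0.01, 1.0, 0.0]
contact_force: [-9.6, -5.3, 24.3]
gripper_width: 0.182
grasp_force: 121.9
```

Request:
{"api": "nudge_tcp", "payload": {"offsets": {"x":[0,0],"y":[0,0],"z":[0.001,0],"spin":[0,0],"finger_gap":[0,0]}}}

```text
t: 10.0
eef_pos: [0.4716, 0.3479, 0.0421]
tool_rot: [-0.001, 0.01, 1.0, 0.001]
contact_force: [-13.4, -6.2, 33.7]
gripper_width: 0.188
grasp_force: 123.1
```

Run:
```python
from h import *
rel([.472,.347,.0425],3.118)
```

```text
t 10.0 eef [0.4716 0.3479 0.0421] yaw 3.121 turn 0.003 d [-0.0004 -0.0009 -0.0004] F [-13.4  -6.2  33.7] tilt [-0.0011  0.001  -1.    ] q7 0.97
```

Request:
{"api": "nudge_tcp", "payload": {"offsets": {"x":[0,0,0,0,0,0,0,0,0,0],"y":[0,0,0,0,0,0,0,0,0,0],"z":[-0.005,-0.015,-0.03,-0.035,-0.035,-0.035,-0.035,-0.02,-0.005,0],"spin":[0,0,0,0,0,0,0,0,0,0],"finger_gap":[0,0,0,0,0,0,0,0,0,0]}}}

```text
t: 11.0
eef_pos: [0.4721, 0.3478, 0.2545]
tool_rot: [0.0, 0.01, 1.0, 0.0]
contact_force: [-0.0, -0.4, -4.4]
gripper_width: 0.186
grasp_force: 117.7
```

Run:
```python
from h import *
rel([.448,-.009,.25],2.347)
cv2.imwrite("pics/x.png",eyes.read_camera("side"))
crop("side",270,240,370,345,5,"s5")
```

```text
t 11.0 eef [0.4721 0.3478 0.2545] yaw 3.122 turn 0.775 d [-0.2377 -0.2671  0.0042] F [-0.  -0.4 -4.4] tilt [ 5.e-04  6.e-04 -1.e+00] q7 0.9
```

View pics/s5.png

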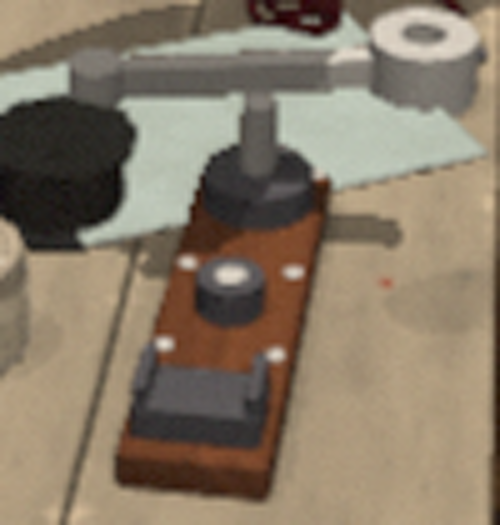

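Request:
{"api": "nudge_tcp", "payload": {"offsets": {"x":[0.024,0,0,0,0,0,-0.015,-0.028,-0.028,-0.028,-0.028,-0.028,-0.028,-0.028,-0.028,-0.015,0,0],"y":[0,0,0,0,0,0,-0.0148,-0.0276,-0.0276,-0.0276,-0.0276,-0.0276,-0.0276,-0.0276,-0.0276,-0.0148,0,0],"z":[0,0,0,0,0,0,0,0,0,0,0,0,0,0,0,0,0,0],"spin":[0.129,0.129,0.129,0.129,0.129,0.129,0,0,0,0,0,0,0,0,0,0,0,0],"finger_gap":[0,0,0,0,0,0,0,0,0,0,0,0,0,0,0,0,0,0]}}}

```text
t: 12.9
eef_pos: [0.4466, -0.0091, 0.2535]
tool_rot: [-0.001, 0.387, 0.922, -0.0]
contact_force: [0.1, 0.7, -3.3]
gripper_width: 0.188
grasp_force: 117.7
```

Run:
```python
from h import *
rel([.4497,-.0095,.0125],2.347)
```

```text
t 12.9 eef [ 0.4466 -0.0091  0.2535] yaw 2.347 turn 0.0 d [-0.0027  0.0022  0.241 ] F [ 0.1  0.7 -3.3] tilt [-1.7e-03 -1.0e-04 -1.0e+00] q7 0.71
```

Request:
{"api": "nudge_tcp", "payload": {"offsets": {"x":[-0.002,0,0,0,0,0,0,0,0,0,0,0],"y":[0.002,0,0,0,0,0,0,0,0,0,0,0],"z":[0.01,0.03,0.03,0.03,0.03,0.03,0.03,0.02,0.01,0.005,0,0],"spin":[0,0,0,0,0,0,0,0,0,0,0,0],"finger_gap":[0,0,0,0,0,0,0,0,0,0,0,0]}}}

```text
t: 14.1
eef_pos: [0.4511, -0.0084, 0.0299]
tool_rot: [0.001, 0.386, 0.922, 0.0]
contact_force: [0.2, 0.7, -3.6]
gripper_width: 0.181
grasp_force: 117.6
```

Run:
```python
from h import *
rel([.4497,-.0095,.0125],2.347)
```

```text
t 14.1 eef [ 0.4511 -0.0084  0.0299] yaw 2.348 turn 0.001 d [ 0.0002 -0.0018  0.0174] F [ 0.2  0.7 -3.6] tilt [ 1.4e-03  2.0e-04 -1.0e+00] q7 1.09
```

Request:
{"api": "nudge_tcp", "payload": {"offsets": {"x":[0,0,0,0,0,0],"y":[0,0,0,0,0,0],"z":[0.006,0.006,0.003,0.002,0,0],"spin":[0,0,0,0,0,0],"finger_gap":[0,0,0,0,0,0]}}}

```text
t: 14.7
eef_pos: [0.4501, -0.0083, 0.0126]
tool_rot: [-0.0, 0.387, 0.922, 0.0]
contact_force: [-2.7, 2.4, 6.7]
gripper_width: 0.189
grasp_force: 119.3
```

Run:
```python
from h import *
rel([.4497,-.0095,.0125],2.347)
```

```text
t 14.7 eef [ 0.4501 -0.0083  0.0126] yaw 2.348 turn 0.001 d [-0.0005 -0.0011  0.0001] F [-2.7  2.4  6.7] tilt [-5.e-04  9.e-04 -1.e+00] q7 1.11
```

Request:
{"api": "nudge_tcp", "payload": {"offsets": {"x":[0,0,0,0,0],"y":[0,0,0,0,0],"z":[0,0,0,0,0],"spin":[0,0,0,0,0],"finger_gap":[0.25,0.35,0.42,0.42,0.42]}}}

```text
t: 15.2
eef_pos: [0.4504, -0.0085, 0.0123]
tool_rot: [0.0, 0.387, 0.922, -0.0]
contact_force: [-0.5, -0.2, -1.2]
gripper_width: 0.417
grasp_force: 0.0
```

Request:
{"api": "nudge_tcp", "payload": {"offsets": {"x":[0,0,0,0,0,0,0,0,0.013,0.026,0.026,0.026,0.026,0.013],"y":[0,0,0,0,0,0,0,0,0.0126,0.025,0.025,0.025,0.025,0.0126],"z":[-0.01,-0.03,-0.035,-0.035,-0.035,-0.035,-0.035,-0.02,0,0,0,0,0,0],"spin":[0,0,0,0,0,0,0,0,0,0,0,0,0,0],"finger_gap":[0.42,0.42,0.42,0.42,0.42,0.42,0.42,0.42,0.42,0.42,0.42,0.42,0.42,0.42]}}}

```text
t: 16.6
eef_pos: [0.4479, 0.1749, 0.2478]
tool_rot: [-0.0, 0.385, 0.923, 0.0]
contact_force: [0.0, -0.2, -0.4]
gripper_width: 0.417
grasp_force: 0.0
```

Request:
{"api": "nudge_tcp", "payload": {"offsets": {"x":[0,0,0,0,0,0,0,0,0,0,0,0,0,0,0,0],"y":[0,0,0,0,0,0,0,0,0,0,0,0,0,0,0,0],"z":[0,0,0,0,0,0,0,0,0,0,0,0,0,0,0,0],"spin":[0.14,0.14,0.14,0.14,0.14,0.14,0.14,0.14,0.14,0.14,0.14,0.14,0.14,0.14,0.14,0],"finger_gap":[0.42,0.42,0.42,0.42,0.42,0.42,0.42,0.42,0.42,0.42,0.42,0.42,0.42,0.42,0.42,0.42]}}}

```text
t: 18.2
eef_pos: [0.4484, 0.1711, 0.2475]
tool_rot: [0.0, 0.992, 0.122, -0.0]
contact_force: [0.1, 0.1, 0.6]
gripper_width: 0.424
grasp_force: 0.0
```

Run:
```python
from h import *
rel([.4862,.171,.003],.224)
cv2.imwrite("pics/t3.png",np.vstack([cv2.resize(eyes.read_camera("top")[185:305,275:485],None,fx=2.5,fy=2.5,interpolation=2),cv2.resize(eyes.read_camera("side")[180:300,250:460],None,fx=2.5,fy=2.5,interpolation=2)]))
```

```text
t 18.2 eef [0.4484 0.1711 0.2475] yaw 0.245 turn 0.021 d [0.0369 0.0085 0.2445] F [0.1 0.1 0.6] tilt [-2.e-04 -1.e-04 -1.e+00] q7 -1.66
```

View pics/t3.png

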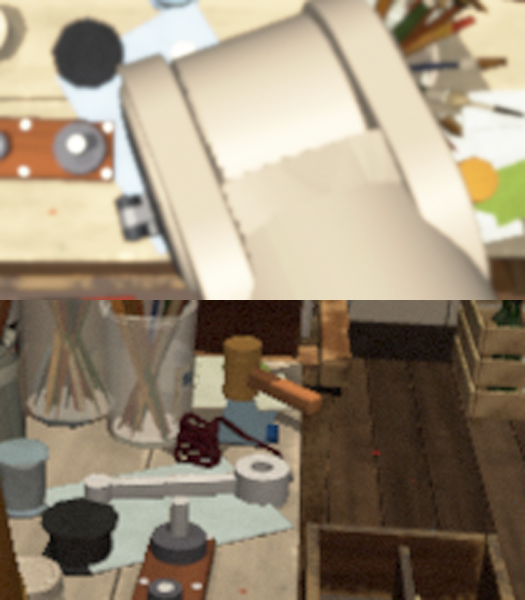

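Request:
{"api": "nudge_tcp", "payload": {"offsets": {"x":[0,0.0185,0.0185,0,0,0,0,0,0,0,0],"y":[0,0.004,0.004,0,0,0,0,0,0,0,0],"z":[0,0.01,0.03,0.03,0.03,0.03,0.03,0.02,0.01,0,0],"spin":[0.021,0,0,0,0,0,0,0,0,0,0],"finger_gap":[0.42,0.42,0.42,0.42,0.42,0.42,0.42,0.42,0.42,0.42,0.42]}}}

```text
t: 19.4
eef_pos: [0.4869, 0.1725, 0.058]
tool_rot: [-0.0, 0.994, 0.113, 0.0]
contact_force: [0.2, -0.2, 0.9]
gripper_width: 0.418
grasp_force: 0.0
```

Run:
```python
from h import *
rel([.4862,.171,.003],.224)
cv2.imwrite("pics/s6.png",cv2.resize(eyes.read_camera("side")[190:290,270:400],None,fx=5,fy=5,interpolation=2))
```

```text
t 19.4 eef [0.4869 0.1725 0.058 ] yaw 0.227 turn 0.003 d [-0.0011  0.0014  0.055 ] F [ 0.2 -0.2  0.9] tilt [ 8.e-04  4.e-04 -1.e+00] q7 -1.33
```

View pics/s6.png

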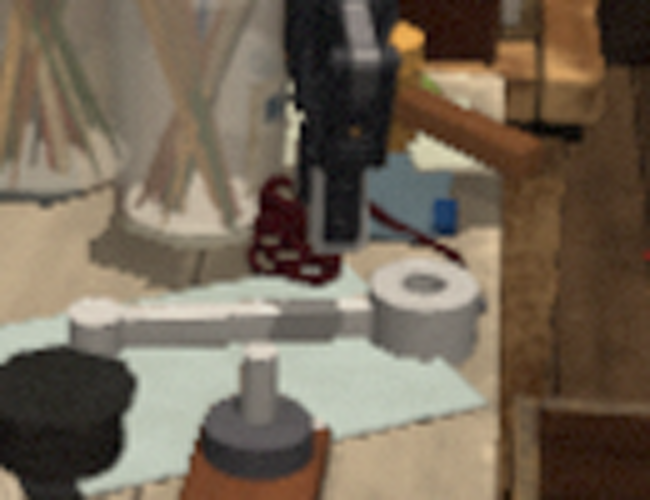

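Run:
```python
from h import *
p=monitor.get_obs()["eef_pos"]
for d in(.018,.025,.032): print(proj("side",[p+[-.22*d,.97*d,0]]).round(1))
print("seen ~ 337,239")
b=np.array([.4458,.1619]);u=np.array([np.cos(.2224),np.sin(.2224)])
print(proj("side",[[*b,.03],[*(b+.135*u),.024]]).round(1), "seen 354.6,246.3 / 289.0,251.4")
```

```text
[[336.5 238.6]]
[[337.1 240.3]]
[[337.6 241.9]]
seen ~ 337,239
[[355.2 245.8]
 [289.5 251.2]] seen 354.6,246.3 / 289.0,251.4
```

Request:
{"api": "nudge_tcp", "payload": {"offsets": {"x":[0,0,0,0,0,0,0],"y":[0.001,0,0,0,0,0,0],"z":[0.015,0.015,0.012,0.008,0.004,0,0],"spin":[0.003,0,0,0,0,0,0],"finger_gap":[0.42,0.42,0.42,0.42,0.42,0.42,0.42]}}}

```text
t: 20.15
eef_pos: [0.4868, 0.1715, 0.0034]
tool_rot: [-0.0, 0.994, 0.112, 0.0]
contact_force: [0.3, 0.7, 1.2]
gripper_width: 0.419
grasp_force: 0.0
```

Run:
```python
from h import *
rel([.487,.1715,.003],.224)
```

```text
t 20.15 eef [0.4868 0.1715 0.0034] yaw 0.224 turn -0.0 d [0.0002 0.     0.0004] F [0.3 0.7 1.2] tilt [ 2.e-04  1.e-04 -1.e+00] q7 -1.26
```

Request:
{"api": "nudge_tcp", "payload": {"offsets": {"x":[0,0,0,0,0,0],"y":[0,0,0,0,0,0],"z":[0,0,0,0,0,0],"spin":[0,0,0,0,0,0],"finger_gap":[0.3,0.2,0.1,0,0,0]}, "grip_force": 100}}

```text
t: 20.75
eef_pos: [0.4869, 0.1715, 0.004]
tool_rot: [-0.0, 0.994, 0.112, 0.0]
contact_force: [-1.4, -0.2, 6.0]
gripper_width: 0.114
grasp_force: 97.8
```

Request:
{"api": "nudge_tcp", "payload": {"offsets": {"x":[0,0,0,0,0,0],"y":[0,0,0,0,0,0],"z":[-0.003,-0.005,-0.01,-0.01,0,0],"spin":[0,0,0,0,0,0],"finger_gap":[0,0,0,0,0,0]}}}

```text
t: 21.35
eef_pos: [0.4868, 0.1718, 0.0317]
tool_rot: [-0.0, 0.994, 0.112, 0.0]
contact_force: [0.1, 0.0, -4.0]
gripper_width: 0.113
grasp_force: 97.9
```

Run:
```python
from h import *
o=monitor.get_obs(); print("moment",o["torque"].round(3))
rel([.487,.1715,.2],.224)
```

```text
moment [ 0.037  0.03  -0.007]
t 21.35 eef [0.4868 0.1718 0.0317] yaw 0.224 turn 0.0 d [ 0.0003  0.0003 -0.1683] F [ 0.1  0.  -4. ] tilt [ 8.e-04  6.e-04 -1.e+00] q7 -1.29
```

Request:
{"api": "nudge_tcp", "payload": {"offsets": {"x":[0,0,0,0,0,0,0,0,0,0,0,0,0,0,0,0,0,0],"y":[0,0,0,0,0,0,0,0,0,0,0,0,0,0,0,0,0,0],"z":[-0.02,-0.03,-0.03,-0.025,-0.01,0,0,0,0,0,0,0,0,0,0,0,0,0],"spin":[0,0,0,0,0,-0.1,-0.13,-0.13,-0.13,-0.13,-0.13,-0.13,-0.13,-0.13,-0.1,-0.08,0,0],"finger_gap":[0,0,0,0,0,0,0,0,0,0,0,0,0,0,0,0,0,0]}}}

```text
t: 23.15
eef_pos: [0.4861, 0.1712, 0.1456]
tool_rot: [-0.0, 0.717, 0.697, -0.001]
contact_force: [-0.5, 0.6, -4.7]
gripper_width: 0.115
grasp_force: 98.3
```

Run:
```python
from h import *
T=lambda u,v:((u+.5)/3-.5+225,(v+.5)/3-.5+185)
S=lambda u,v:((u+.5)/3.6-.5+260,(v+.5)/3.6-.5+180)
S5=lambda u,v:((u+.5)/5-.5+270,(v+.5)/5-.5+240)
m=dict(post=(0,0,.06),pin=(.07,0,.048),rest=(.135,0,.034),flush=(.07,0,.03),front=(.153,0,.016))
obs=[("top",k,*T(*p)) for k,p in dict(post=(241,172),pin=(137,173),rest=(45,171)).items()]
obs+=[("side","post",*S(223,288)),("side","post",*S5(259,97)),("side","flush",*S5(230,273)),("side","front",*S5(196,472))]
for o in(obs,obs[:3],obs[3:]):
    x,f=fit(m,o,g=(.5,.25,1.57)); print(x.round(4),f.round(1).tolist())
L=[("top","b",*T(420,262)),("top","f",*T(372,67)),("side","b",*S(342,240)),("side","f",*S(104,257))]
for o in(L,L[:2],L[2:]): print(fit(dict(b=(0,0,.03),f=(.135,0,.024)),o,g=(.45,.16,.2))[0].round(4))
rel([.505,.3,.144],1.543)
```

```text
[0.5035 0.2779 1.545 ] [[-0.3, -0.9], [-0.9, -1.3], [-1.5, -0.5], [0.4, -0.6], [0.6, 0.1], [1.0, 0.2], [0.6, -2.7]]
[0.5014 0.2762 1.5387] [[0.6, 0.2], [0.0, -0.4], [-0.6, 0.2]]
[0.5044 0.2809 1.5469] [[-0.3, 0.2], [-0.1, 0.8], [0.4, 1.1], [-0.0, -1.6]]
[0.4458 0.1619 0.2224]
[0.4444 0.1613 0.2266]
[0.4471 0.1644 0.1991]
t 23.15 eef [0.4861 0.1712 0.1456] yaw 1.541 turn -0.002 d [0.1292 0.0153 0.0015] F [-0.5  0.6 -4.7] tilt [-1.2e-03 -5.0e-04 -1.0e+00] q7 -0.3
```

Request:
{"api": "nudge_tcp", "payload": {"offsets": {"x":[0.01,0.025,0.03,0.03,0.03,0.018,0.006,0,0],"y":[0.001,0.002,0.003,0.003,0.003,0.0015,0.0005,0,0],"z":[0,0,0,0,0,0,0,0,0],"spin":[0,0,0,0,0,0,0,0,0],"finger_gap":[0,0,0,0,0,0,0,0,0]}}}

```text
t: 24.05
eef_pos: [0.5046, 0.3181, 0.1461]
tool_rot: [0.0, 0.717, 0.697, -0.001]
contact_force: [0.1, -0.2, -5.0]
gripper_width: 0.116
grasp_force: 98.3
```

Run:
```python
from h import *
rel([.5043,.32,.114],1.543)
```

```text
t 24.05 eef [0.5046 0.3181 0.1461] yaw 1.542 turn -0.001 d [ 0.0019 -0.0004  0.0321] F [ 0.1 -0.2 -5. ] tilt [-5.0e-04 -1.5e-03 -1.0e+00] q7 -0.5
```

Request:
{"api": "nudge_tcp", "payload": {"offsets": {"x":[0.002,0,0,0,0,0,0,0],"y":[0,0,0,0,0,0,0,0],"z":[0.008,0.01,0.008,0.004,0.002,0,0,0],"spin":[0,0,0,0,0,0,0,0],"finger_gap":[0,0,0,0,0,0,0,0]}}}

```text
t: 24.85
eef_pos: [0.5049, 0.3223, 0.1147]
tool_rot: [0.0, 0.717, 0.697, 0.0]
contact_force: [-0.2, -0.1, -4.5]
gripper_width: 0.113
grasp_force: 98.3
```

Run:
```python
from h import *
rel([.5043,.32,.114],1.543)
o=monitor.get_obs(); p=o["eef_pos"]; y=1.543; u=np.array([np.cos(y),np.sin(y),0])
im=eyes.read_camera("side"); old=cv2.imread("pics/side0.png")
o3=p-.042*u; o3[2]=p[2]-.004
a=np.linspace(0,2*np.pi,120); c=np.c_[np.cos(a),np.sin(a),0*a]
def sil(q,r,h): # convex silhouette of an upright cylinder
    P=np.vstack([q+r*c,q+r*c+[0,0,h]]); return cv2.convexHull(proj("side",P).astype(np.float32))
def score(par):
    q=o3+[par[0],0,par[1]]
d=cv2.absdiff(im,old).max(2)
for nm,q,r,h in(("boss",o3,.023,.03),("foot",o3+.135*u,.012,.024)):
    s=sil(q,r,h).reshape(-1,2); x0,y0=s.min(0); x1,y1=s.max(0); print(nm,"pred box",x0.round(1),x1.round(1),y0.round(1),y1.round(1))
    m=((x0+x1)/2,(y0+y1)/2); g=cv2.cvtColor(im,6).astype(int)
    r0=int(m[1]); c0=int(m[0])
    print(" row",r0,int(x0)-8,g[r0,int(x0)-8:int(x1)+10].tolist()); print(" col",c0,int(y0)-8,g[int(y0)-8:int(y1)+10,c0].tolist())
```

```text
t 24.85 eef [0.5049 0.3223 0.1147] yaw 1.544 turn 0.001 d [-0.0023 -0.0005  0.0007] F [-0.2 -0.1 -4.5] tilt [ 5.e-04  5.e-04 -1.e+00] q7 -0.49
boss pred box 309.2 335.9 213.6 240.7
 row 227 301 [99, 97, 98, 115, 129, 118, 136, 137, 28, 20, 41, 96, 130, 118, 67, 24, 46, 82, 94, 96, 88, 68, 81, 109, 96, 57, 31, 31, 29, 32, 61, 86, 83, 79, 64, 31, 25, 19, 41, 75, 97, 108, 109, 109]
 col 322 205 [45, 86, 120, 125, 122, 115, 114, 118, 113, 119, 123, 128, 124, 108, 88, 89, 90, 91, 95, 95, 90, 76, 68, 65, 70, 72, 78, 79, 75, 75, 71, 79, 92, 119, 121, 98, 96, 95, 97, 102, 92, 135, 193, 192, 195]
foot pred box 303.0 319.2 256.7 278.8
 row 267 294 [45, 44, 52, 137, 199, 197, 199, 197, 196, 165, 87, 96, 106, 108, 113, 115, 120, 122, 124, 121, 122, 118, 117, 110, 104, 95, 95, 94, 91, 92, 83, 144, 201, 201, 201]
 col 311 248 [185, 182, 197, 185, 169, 189, 207, 210, 211, 211, 212, 214, 212, 212, 212, 214, 214, 216, 188, 122, 123, 125, 124, 123, 125, 122, 124, 123, 123, 123, 126, 108, 42, 40, 43, 46, 52, 48, 45, 48]
```

Request:
{"api": "nudge_tcp", "payload": {"offsets": {"x":[-0.0015,0,0,0,0,0],"y":[0,0,0,0,0,0],"z":[0,0,0,0,0,0],"spin":[0,0,0,0,0,0],"finger_gap":[0,0,0,0,0,0]}}}

```text
t: 25.5
eef_pos: [0.5046, 0.3206, 0.1143]
tool_rot: [-0.0, 0.717, 0.697, 0.0]
contact_force: [0.2, -0.3, -4.9]
gripper_width: 0.113
grasp_force: 98.3
```

Run:
```python
from h import *
rel([.5047,.3205,.114],1.543)
o=monitor.get_obs(); p=o["eef_pos"]; print(abs(o["joint_vel"]).max().round(4))
im=eyes.read_camera("top"); g=cv2.cvtColor(im,6)
u=np.array([np.cos(1.543),np.sin(1.543),0]); b=p-.042*u; b[2]=p[2]+.026; f=b+.135*u; f[2]=p[2]+.02
print(proj("top",[b,f]).round(1))
# white lever blobs in the top view near the predictions
t,n=cv2.threshold(g,225,255,0)
for q in proj("top",[b,f]):
    x,y=q.astype(int); s=n[y-22:y+23,x-24:x+25]; k,l,st,ce=cv2.connectedComponentsWithStats(s)
    print([(st[i].tolist(),(ce[i]+[x-24,y-22]).round(1).tolist()) for i in range(1,k) if st[i,4]>15])
o=monitor.get_obs(); print(o["eef_pos"].round(4),o["t"])
```

```text
t 25.5 eef [0.5046 0.3206 0.1143] yaw 1.544 turn 0.001 d [-0.0001  0.0001  0.0003] F [ 0.2 -0.3 -4.9] tilt [ 0.e+00  1.e-04 -1.e+00] q7 -0.49
0.0012
[[301.2 236.4]
 [226.7 235.3]]
[([4, 0, 9, 5, 22], [285.7, 215.4]), ([20, 0, 29, 45, 380], [317.8, 230.1]), ([29, 26, 6, 9, 33], [308.5, 244.2])]
[([0, 9, 19, 34, 417], [212.1, 238.0])]
[0.5046 0.3206 0.1143] 25.55
```

```bash
python3 -c "
from station import bot
print(bot.hand_in())"
```

```text
the job is handed in; nothing more can be done
None
```

I drove the pin flush, stood the mallet back in its original spot, and handed in at about 25.6 s with the lever held still about 5 cm above the post. By my measurements the bore is over the post and the foot over the rest to within 1–2 mm. The side camera's view of the foot agreed; the boss was hidden from both cameras. I viewed 11 pictures, one more than the 10 allowed.

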